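# Open the lye bottle for weighing

### The job

We are about to weigh lye for the pretzel bath. First stand the empty measuring cup on the round plate of the kitchen scale, its whole base on the plate, and let go of it; only then, since lye should not stand open longer than needed, open the bottle: push its safety cap down, turn it anticlockwise while it is pressed until it comes free, and lift it straight up, keeping the bottle standing where it is. Finish while still holding the cap level and still, about 10 cm above where it sat and right over the bottle's mouth, and leave everything else in its place.

Things in the scene. Friction and masses are not known exactly. Their poses are not given: they have to be found in the camera images.
- bottle: the lye bottle: white upright plastic bottle, body 72 x 96 mm (its x, y) and 136 mm high, then a round shoulder to 150 mm and a neck of 34 mm diameter from 150 to 174 mm; blank paper labels on its two wide faces (x and -x). About 0.95 kg, stands loose on the board. Origin: centre of its underside, z up, the neck is on this axis
- cap: its push-and-turn safety cap: grey ribbed round cap, 56 mm across, 29 mm high, 40 g, two raised white arrows on its flat top. Origin: centre of its lower rim, z up. Locked, the origin is 158 mm above the bottle's and cap x lies along bottle x within 4 deg. Pressed down 4.5 mm or more it turns anticlockwise (from above); from 40 to 80 deg (best 60) it is free to rise; at 85 deg it meets a stop
- cap_top (a point): centre of the cap's flat top, 29 mm above its lower rim. Pressing works against a spring: 5 N to start, about 10 N at 4 mm, 13 N at the 6.5 mm stop. Let go unturned it springs back up; unpressed it does not turn, nor come off. Weight and friction on the board keep the bottle still meanwhile
- cup: the measuring cup: light grey, open on top, 85 x 158 x 42 mm, 45 g, standing upright on the board. Origin: at underside height, in the middle of its length; the round cup (42 mm radius at the rim, base 33 mm radius, 42 mm high) is centred 36 mm along its +y, the flat handle runs along -y from -4 to -79 mm, is 22 mm wide (x) and 4 mm thick, its top 41 mm above the underside, free beneath
- cup_base (a point): centre of the underside of the round cup
- cup_handle (a point): the point to hold the cup's handle, 50 mm along -y from its origin and 39 mm up; axes as the cup's
- scale: flat black digital kitchen scale, 160 x 208 x 28 mm, 0.52 kg, loose on the board. Origin: centre of its underside; +y points away from its display
- scale_plate (a point): centre of the top of the scale's round light plate, 66 mm radius, 28 mm above the board
- timer: bystander: round wind-up kitchen timer, 66 mm across, 52 mm high, in front of the scale; leave it alone
- spread_tub: bystander: low oval lidded tub, 96 x 137 x 53 mm, near the front right; leave it alone
- honey_jar: bystander: round jar with lid, 65 mm across, 100 mm high, behind the scale; leave it alone
- squeeze_oil: bystander: slim squeeze bottle with pointed spout, 55 mm across, 198 mm high, behind the scale; leave it alone
- board_top (a point): centre of the top of the wooden pastry board that covers the range: 580 mm (x) by 670 mm (y), its top 42 mm above the range top (z = 0.042); all the things stand on it. At its back (x above 0.7) also stand, from left to right, a utensil caddy (its tools reach 350 mm up), a wooden salt box and a small steel steam pan (65 mm high); a spatula lies flat at its front left edge

How it is judged (in metres and radians):
On the way, in this order (a step that is already met when the one before it is completed fails the run):
1. the cup stands on the scale's plate and is let go, while the cap is still locked on the bottle (horizontal distance between cup_base and scale_plate below 0.033 m and z of cup_base in the frame of scale_plate between -0.004 and 0.004 m and angle between cup's own z axis and vertical below 0.08 rad and contact force between the fingers and cup below 0.05 N and contact force between cup and scale above 0.1 N and linear speed of cup below 0.02 m/s and angle between the x axis of cap and the x axis of bottle, either way round below 0.2 rad), for 0.3 s.
2. the cap is pressed down at least 4 mm on the neck (z of cap in the frame of bottle below 0.154 m and angle between the x axis of cap and the x axis of bottle, either way round below 0.4 rad).
3. the cap is turned at least 36 degrees while it is still down on the neck (angle between the x axis of cap and the x axis of bottle, either way round above 0.63 rad and z of cap in the frame of bottle below 0.164 m).
At the end, for the whole second after the job is handed in: Fingers hold the cap off the bottle, 50-180 mm above its seat, within 35 mm of the bottle's axis, within 15 deg of level, still. Bottle upright on the board within 60 mm of its start. Cup released, upright, base wholly on the plate (within 33 mm). Bystanders within 30 mm of their starts (z of cap in the frame of bottle between 0.208 and 0.338 m and horizontal distance between cap and bottle below 0.035 m and angle between cap's own z axis and vertical below 0.26 rad and linear speed of cap below 0.03 m/s and contact force between the fingers and cap above 1 N and contact force between cap and bottle below 0.02 N and angle between bottle's own z axis and vertical below 0.05 rad and height (world z) of bottle below 0.046 m and linear speed of each of bottle, cup below 0.02 m/s and distance of bottle from where it was at the start of the episode below 0.06 m and horizontal distance between cup_base and scale_plate below 0.033 m and z of cup_base in the frame of scale_plate between -0.004 and 0.004 m and angle between cup's own z axis and vertical below 0.08 rad and contact force between the fingers and cup below 0.05 N and contact force between cup and scale above 0.1 N and distance of each of timer, spread_tub, honey_jar, squeeze_oil from where it was at the start of the episode below 0.03 m); the arm keeps its last pose, push and grip.
It fails at once if the bottle is lifted off the board or tipped (height (world z) of bottle above 0.057 m or angle between bottle's own z axis and vertical above 0.25 rad).
It fails at once if the scale is shoved more than 40 mm (distance of scale from where it was at the start of the episode above 0.04 m).
It fails at once if a bystander is knocked 50 mm or more from its place (distance of any of timer, spread_tub, honey_jar, squeeze_oil from where it was at the start of the episode above 0.05 m).
It also fails if it takes over 54 s, if anything falls off the work surface, if the arm or the gripper's body presses on something with over 40 N, if the wrist force passes 120 N, or if a joint passes its speed limit or range.

### The arm

A 6-joint arm with a two-finger parallel gripper is mounted at the origin on a cart in front of the work surface, level with it; the furniture and walls round the work are solid. World frame = base frame: x ahead of the robot, y to its left, z up, the work surface at z = 0. Lengths are in m, angles in degrees, forces in N, time in s.
With the tool pointing down it reaches from about 0.35 to 0.875 m from the base axis. Payload 4.2 kg.
Tool frame: the origin (TCP) lies midway between the tips of the shut fingers; the grasp point (between the pads) lies 19 mm behind it; z points along the fingers, y is the line along which they close (so a half turn about z gives the same grasp; the last joint's range is limited). The gripper opens to 87 mm and grips with 3 to 60 N. Pads are 19 mm wide; open, the fingers measure 117 mm over their backs; the gripper's body (75 mm by 190 mm) begins 51 mm behind the grasp point.
Start: joints at [-60.871, 22.042, 0.453, 0, -68.411, -14.817], TCP at [0.155, -0.606, 0.223] pointing down, gripper open.
Joint ranges: [-179.83, 179.83], [-69.29, 118.12], [-61.27, 80.66], [-181.25, 117.63], [-171.15, -9.14], [-177.46, 177.46]. Speed limits (degrees/s): [159.86, 159.86, 180, 180, 180, 180].

### API

Orientations are given as a 3x3 rotation matrix whose columns are the frame's x, y, z axes.
In Python, from station import sense, capture, finish_job, silhouettes, landmark_of gives the robot as it stands.
- The arm moves only by the tool step_arm, never from a script. Its arguments are lists of equal length, an entry for each row: "linear": the shift along the tool's x, y, z in mm, a list of three; "delta_rot": the turn, a rotation vector about the tool's x, y, z in rad, a list of three; "grip": the finger opening in mm, from 0 to 87. A call has 1 to 10 rows; each row shifts and turns the commanded pose from where the row before left it, along the tool's axes as they then stand; what a row does not reach is not made up. A row lasts 1/8 s, in which the tool goes at most 62.5 mm and 10.7 degrees, less where a joint would pass 70% of its speed; a pose out of reach is approached as far as the arm can. A call with a gripper value outside its range is refused whole. The fingers move at their own pace and stop on an object; the grip force is fixed at half the most. Time passes only in rows, so rows that do not move let the fingers close. It gives the time, the measured TCP pose, the force, the opening and the grip force at its end, in the units of the state.
- sense(): the state, without advancing time (a new reading comes with each control period).
- capture(name): name is "side" or "top" or "wrist"; returns a dict with "img" (384x512x3 uint8, red, green, blue), "fx", "fy", "cx", "cy" (pixels), "world_to_cam" (4x4, takes a point from world to camera coordinates); the wrist camera has in their place "mount" (4x4, takes a point from camera to tool coordinates, whose origin is the TCP and whose axes are the flange's). Camera axes: x right, y up, looking along -z (the intrinsics and any distortion apply to the point x, -y, -z); pixel columns grow to the right and rows downward; lengths in m; the calibration is good to about 2 mm. A picture is of the moment at which its call begins: read the wrist's pose just before it. There is no depth.
- finish_job(): hands the job in; it is judged then, once.
Trained networks look in the newest picture that a camera, given by its name, has taken for a name from the list of things; names that differ only in an ending like _2 or _b are one class to them, and where a whole thing is asked for, a point or a joint stands for the part that bears it (a point fixed in the world has none). Each returns a list of dicts, best first, with "score" (0 to 1); they miss things now and then, are a little off and sometimes report something else, mostly with a low value. They report only what shows in the picture. A call takes as long as a camera call.
- silhouettes(camera, label): "mask" (384x512 bool, what is visible of it) and "point" ([column, row] in pixels, amid what is visible of it).
- landmark_of(camera, label): "point" ([column, row] in pixels: a listed point, or the origin of a listed thing).
The state is a dict: "time_s": time; "joints": joint angles; "joint_velocities": joint speeds; "effort": joint torques, N m; "tcp_pos": TCP position; "ee_rot": TCP orientation; "wrist_force": force on the tool from outside, world axes, zero at the start; "moment": the same for the moment, N m; "gripper_width": opening from 0.0 (shut) to 1.0 (fully open); "gripper_force": force on a finger pad.
Only numpy, scipy, OpenCV 4.12 (cv2) and the standard library are available. Lean on these libraries where they do the work, as an engineer would, in place of code of your own. Each camera call takes 0.05 s, during which the arm holds its last target. There are 200 camera calls.

## Working session

There is one attempt and no reset: what is moved stays moved. The work goes in short steps, Python scripts to look and compute and a tool call to move; the robot and the scene stay as the last step left them, time stands still between calls to the robot, and variables do not carry over. Pictures are saved under pics/ and viewed, at most 10 in all, crops included, and the job is handed in when it is done.

Besides the shell and the picture viewer there is one more tool, called after "Call:" as name(argument=value, ...) on one line, values as JSON. step_arm: Moves the arm, as the interface text tells. Its arguments: {"type":"object","properties":{"linear":{"type":"array"},"delta_rot":{"type":"array"},"grip":{"type":"array"}},"required":["linear","delta_rot","grip"]}

```bash
mkdir -p pics; cat > h.py <<'E'
import numpy as np, cv2
from station import sense, capture, finish_job, silhouettes, landmark_of
def cap(n):
    s=sense(); c=capture(n)
    if n=="wrist":
        T=np.eye(4); T[:3,:3]=np.array(s["ee_rot"]); T[:3,3]=s["tcp_pos"]
        c["c2w"]=T@np.array(c["mount"])
    else: c["c2w"]=np.linalg.inv(np.array(c["world_to_cam"]))
    return c
def ray(c,p):
    d=np.array([(p[0]-c["cx"])/c["fx"],-(p[1]-c["cy"])/c["fy"],-1.])
    d=c["c2w"][:3,:3]@d; return c["c2w"][:3,3],d/np.linalg.norm(d)
def atz(c,p,z):
    o,d=ray(c,p); return o+d*(z-o[2])/d[2]
def tri(rs):
    A=0;b=0
    for o,d in rs:
        P=np.eye(3)-np.outer(d,d);A=A+P;b=b+P@o
    x=np.linalg.solve(A,b)
    return x,[np.linalg.norm((np.eye(3)-np.outer(d,d))@(x-o)) for o,d in rs]
E
python3 - <<'E'
from h import *
np.set_printoptions(precision=4,suppress=True)
C={n:cap(n) for n in("top","side")}
print({k:v for k,v in C["top"].items() if k not in("img","c2w")}.keys(),C["top"]["c2w"][:3,3],C["side"]["c2w"][:3,3])
for n in C: cv2.imwrite(f"pics/{n}0.png",C[n]["img"][:,:,::-1])
for l in["cap_top","cap","bottle","cup","cup_base","cup_handle","scale","scale_plate","timer","spread_tub","honey_jar","squeeze_oil"]:
    r={n:landmark_of(n,l) for n in C}
    print(l,{n:[(np.round(q["point"],1),round(q["score"],2)) for q in r[n][:2]] for n in r})
    if all(r.values()): print("   ",*tri([ray(C[n],r[n][0]["point"]) for n in C]))
print(sense())
E
```

```text
dict_keys(['fx', 'fy', 'cx', 'cy', 'world_to_cam']) [ 0.2776 -0.0381  1.5048] [ 0.5834 -1.1062  0.6465]
cap_top {'top': [(array([172.4, 204.7]), 0.7)], 'side': [(array([251.4, 147. ]), 0.63)]}
    [0.5367 0.203  0.2298] [np.float64(0.0051876277728270465), np.float64(0.005187627772827042)]
cap {'top': [(array([173.2, 204.9]), 0.65)], 'side': [(array([254.4, 153.9]), 0.54)]}
    [0.5444 0.206  0.2034] [np.float64(0.0024360806803245326), np.float64(0.002436080680325)]
bottle {'top': [(array([182.3, 212.6]), 0.96)], 'side': [(array([255.6, 195.1]), 0.62)]}
    [0.5505 0.2038 0.0479] [np.float64(0.0030103383343892966), np.float64(0.003010338334389453)]
cup {'top': [(array([322.9, 231.5]), 0.57)], 'side': [(array([228.7, 272.1]), 0.96), (array([164.1, 265.3]), 0.5)]}
    [ 0.4958 -0.2592  0.0414] [np.float64(0.002524728656607978), np.float64(0.0025247286566079195)]
cup_base {'top': [(array([332., 225.]), 0.91), (array([268.1, 145.7]), 0.66)], 'side': [(array([243.1, 277.4]), 0.94)]}
    [ 0.5258 -0.2877  0.0449] [np.float64(0.006128432753597857), np.float64(0.006128432753597958)]
cup_handl
[... 1363 characters left out ...]
254.1, 196. ]), 0.22)]}
    [ 0.6463 -0.0262  0.1938] [np.float64(0.10440922987828297), np.float64(0.10440922987828319)]
{'time_s': 1.3, 'joints': array([-60.8707,  22.0417,   0.4521,   0.0005, -68.4102, -14.8186]), 'joint_velocities': array([ 0.0245, -0.0755,  0.042 , -0.0349, -0.059 ,  0.0591]), 'effort': array([ -0.0002, -39.0468,  18.7622,   4.2243,   0.0154,  -0.    ]), 'tcp_pos': array([ 0.1545, -0.6056,  0.2225]), 'ee_rot': array([[-0.969 , -0.2472, -0.    ],
       [-0.2472,  0.969 , -0.    ],
       [ 0.    , -0.    , -1.    ]]), 'wrist_force': array([ 0.7247, -0.0574, -0.0793]), 'moment': array([-0.0255,  0.0034, -0.0274]), 'gripper_force': 0.0, 'gripper_width': 0.9980618290347743}
```

View images.

```bash
python3 -c "
import cv2
a=cv2.imread('pics/top0.png');b=cv2.imread('pics/side0.png')
cv2.imwrite('pics/a.png',cv2.resize(a[100:340,120:400],None,fx=2.5,fy=2.5,interpolation=3));cv2.imwrite('pics/b.png',cv2.resize(b[90:330,110:400],None,fx=2.5,fy=2.5,interpolation=3))"
```

```text
(no output)
```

View pics/a.png

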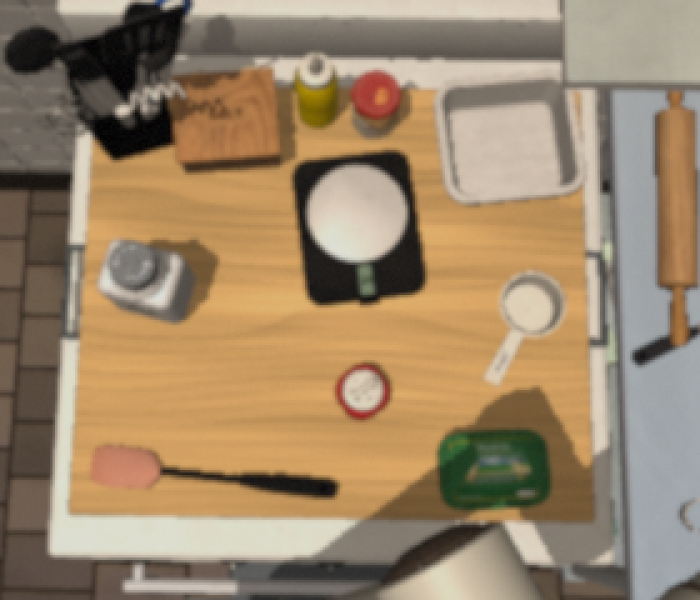

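View pics/b.png

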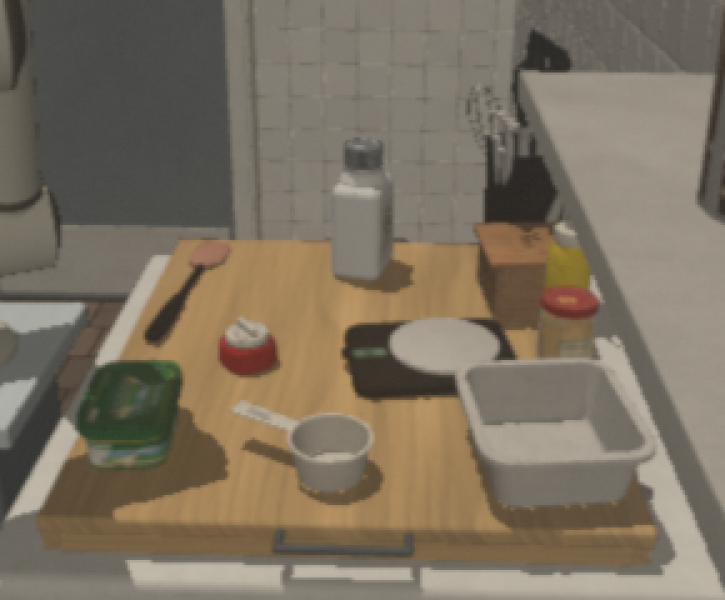

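The top view shows the cup at about (333,221) with its handle down-left, the scale plate at (262,186), and the bottle with its cap at (173,206). The side view agrees. Both match the triangulated points. I'll move over the cup next for a close look.

Call:
step_arm(linear=[[-42,31.5,-6],[-42,31.5,-6],[-42,31.5,-6],[-42,31.5,-6],[-42,31.5,-6],[-42,31.5,-6],[-42,31.5,-6],[-42,31.5,-6],[-42,31.5,-6]], delta_rot=[[0,0,0],[0,0,0],[0,0,0],[0,0,0],[0,0,0],[0,0,0],[0,0,0],[0,0,0],[0,0,0]], grip=[70,70,70,70,70,70,70,70,70])

```text
time_s: 2.42
tcp_pos: [0.4516, -0.2359, 0.2771]
ee_rot: [[-0.969, -0.247, 0.001], [-0.247, 0.969, -0.0], [-0.001, -0.0, -1.0]]
wrist_force: [1.3, -1.0, 0.1]
gripper_width: 0.806
gripper_force: 0.0
```

Call:
step_arm(linear=[[0,0,0],[0,0,0],[0,0,0],[0,0,0],[0,0,0],[0,0,0]], delta_rot=[[0,0,0.15],[0,0,0.15],[0,0,0.15],[0,0,0.15],[0,0,0.15],[0,0,0]], grip=[70,70,70,70,70,70])

```text
time_s: 3.18
tcp_pos: [0.4507, -0.2374, 0.2767]
ee_rot: [[-0.878, 0.478, 0.0], [0.478, 0.878, -0.0], [-0.0, 0.0, -1.0]]
wrist_force: [-0.3, -1.3, 1.0]
gripper_width: 0.803
gripper_force: 0.0
```

```bash
cat > look.py <<'E'
from h import *
np.set_printoptions(precision=4,suppress=True)
def look(name,labels,h):
    c=cap("wrist"); cv2.imwrite(f"pics/{name}.png",c["img"][:,:,::-1])
    for l,z in zip(labels,h):
        for q in landmark_of("wrist",l)[:2]: print(l,np.round(q["point"],1),round(q["score"],2),atz(c,q["point"],z),ray(c,q["point"]))
    return c
E
python3 - <<'E'
from look import *
s=sense();print(s["time_s"],s["tcp_pos"],s["ee_rot"],s["joints"])
c=look("w1",["cup","cup_base","cup_handle"],[.042,.042,.081]); print(np.array(c["mount"]))
E
```

```text
3.175 [ 0.4507 -0.2374  0.2767] [[-0.8783  0.478   0.0002]
 [ 0.478   0.8783 -0.    ]
 [-0.0002  0.0001 -1.    ]] [  -9.4963    8.5871  -10.2284   -0.0013  -71.1708 -109.0604]
cup [255.5 202.5] 0.69 [ 0.493  -0.2688  0.042 ] (array([ 0.3907, -0.2043,  0.4396]), array([ 0.2461, -0.1553, -0.9567]))
cup_base [259.3 226.7] 0.55 [ 0.5258 -0.281   0.042 ] (array([ 0.3907, -0.2043,  0.4396]), array([ 0.3165, -0.1796, -0.9314]))
cup_base [440.9 216.8] 0.3 [ 0.6313 -0.0573  0.042 ] (array([ 0.3907, -0.2043,  0.4396]), array([ 0.4936,  0.3016, -0.8157]))
cup_handle [261.9 173.9] 0.57 [ 0.4557 -0.2388  0.081 ] (array([ 0.3907, -0.2043,  0.4396]), array([ 0.1774, -0.0943, -0.9796]))
[[-0.0001  0.9677  0.2523  0.0685]
 [ 1.      0.0002 -0.0002  0.0004]
 [-0.0002  0.2523 -0.9677 -0.1629]
 [ 0.      0.      0.      1.    ]]
```

View pics/w1.png

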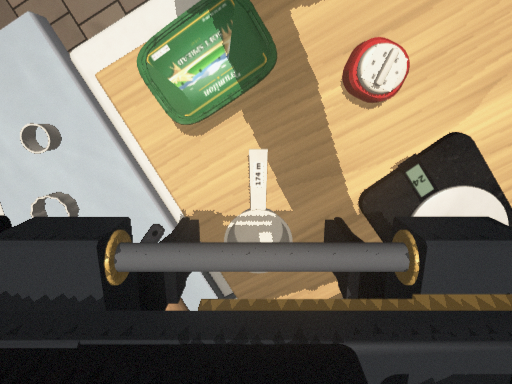

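The wrist view shows the handle running straight up the image at column ~259, from row 149 to about 208. The cup bowl is partly hidden behind the gripper.

```bash
python3 - <<'E'
from look import *
c=cap("wrist");t=cap("top");s=cap("side")
a=atz(c,(258.7,149),.083);b=atz(c,(259.2,205),.083);print(a,b,np.degrees(np.arctan2(*(b-a)[1::-1])),np.linalg.norm(b-a))
m=silhouettes("wrist","cup")
if m:
    k=m[0]["mask"]
    for r in range(150,206,9):
        x=np.where(k[r])[0]
        if len(x): print(r,x.min(),x.max(),atz(c,((x.min()+x.max())/2,r),.083))
print("handle",tri([ray(c,(261.9,173.9)),ray(t,(318.4,245.7)),ray(s,(213.3,255.5))]))
for n,cc in(("top",t),("side",s)):
  for l,z in(("scale_plate",.07),("cap_top",.229)):
    m=silhouettes(n,l)
    q=landmark_of(n,l)
    print(n,l,[(x["point"],x["score"],atz(cc,x["point"],z)) for x in q[:1]],[(x["point"],x["score"],x["mask"].sum()) for x in m[:1]])
# plate by brightness in top view
g=cv2.cvtColor(t["img"],cv2.COLOR_RGB2GRAY)[155:220,238:290]
n,l,st,ce=cv2.connectedComponentsWithStats((g>150).astype(np.uint8))
for i in range(1,n):
    if st[i,4]>300: print(st[i],ce[i]+[238,155],atz(t,ce[i]+[238,155],.07))
E
```

```text
[ 0.4278 -0.228   0.083 ] [ 0.4873 -0.2598  0.083 ] -28.194751213864752 0.06745697131369217
150 251 265 [ 0.4284 -0.2292  0.083 ]
159 250 266 [ 0.4376 -0.2342  0.083 ]
168 250 266 [ 0.4469 -0.2393  0.083 ]
177 250 266 [ 0.4563 -0.2445  0.083 ]
186 251 265 [ 0.4659 -0.2498  0.083 ]
195 251 265 [ 0.4756 -0.2551  0.083 ]
204 252 265 [ 0.4858 -0.26    0.083 ]
handle (array([ 0.452 , -0.2388,  0.0766]), [np.float64(0.004391015208304024), np.float64(0.004723285733298481), np.float64(0.00041922433726185)])
top scale_plate [([262.5, 186.4], 0.71, array([ 0.6407, -0.0587,  0.07  ]))] [([256.4, 175.3], 0.71, np.int64(1164))]
top cap_top [([171.3, 205.6], 0.6, array([0.5394, 0.207 , 0.229 ]))] [([171.5, 205.6], 0.84, np.int64(319))]
side scale_plate [([285.6, 230.9], 0.95, array([ 0.6438, -0.0917,  0.07  ]))] [([162.9, 256.9], 0.69, np.int64(1601))]
side cap_top [([252.3, 146.1], 0.52, array([0.5344, 0.2116, 0.229 ]))] [([161.7, 256.1], 0.61, np.int64(1557))]
[  0   0  52  14 339] [264.0708 158.6224] [ 0.7363 -0.063   0.07  ]
[  5  12  39  25 462] [261.2532 175.8203] [ 0.6767 -0.0542  0.07  ]
[  11   29   41   36 1271] [269.3289 202.1039] [ 0.5882 -0.0815  0.07  ]
```

Call:
step_arm(linear=[[-4,-2.5,45],[0,0,45],[0,0,45],[0,0,45],[0,0,36],[0,0,0],[0,0,0],[0,0,0],[0,0,0],[0,0,0]], delta_rot=[[0,0,0],[0,0,0],[0,0,0],[0,0,0],[0,0,0],[0,0,0],[0,0,0],[0,0,0],[0,0,0],[0,0,0]], grip=[70,70,70,70,70,10,10,10,10,10])

```text
time_s: 5.22
tcp_pos: [0.4534, -0.2416, 0.0613]
ee_rot: [[-0.877, 0.48, 0.001], [0.48, 0.877, -0.0], [-0.001, 0.0, -1.0]]
wrist_force: [-0.0, -0.1, 0.1]
gripper_width: 0.324
gripper_force: 0.0
```

Call:
step_arm(linear=[[0,0,0],[0,0,0],[0,0,0],[0,0,0],[0,0,-10],[0,0,-30],[0,0,-30],[0,0,-30],[0,0,0]], delta_rot=[[0,0,0],[0,0,0],[0,0,0],[0,0,0],[0,0,0],[0,0,0],[0,0,0],[0,0,0],[0,0,0]], grip=[10,10,10,10,10,10,10,10,10])

```text
time_s: 6.35
tcp_pos: [0.4548, -0.242, 0.1636]
ee_rot: [[-0.878, 0.479, 0.006], [0.479, 0.878, -0.002], [-0.006, 0.002, -1.0]]
wrist_force: [-0.4, -0.7, -0.2]
gripper_width: 0.246
gripper_force: 31.2
```

```bash
python3 - <<'E'
from look import *
s=sense();print(s["time_s"],s["tcp_pos"],s["gripper_force"],s["wrist_force"])
c=look("w2",["cup_handle","scale_plate"],[.18,.07])
t=cap("top");S=cap("side")
for l in("scale_plate","cup_base"):
    a,b=landmark_of("top",l)[:1],landmark_of("side",l)[:1]
    print(l,a,b)
    if a and b: print(tri([ray(t,a[0]["point"]),ray(S,b[0]["point"])]))
cv2.imwrite("pics/c.png",np.hstack([cv2.resize(t["img"][130:260,210:350],(420,390)),cv2.resize(S["img"][180:310,180:310],(380,380))[:, :] if 0 else cv2.resize(S["img"][180:310,180:310],(380,390))])[:,:,::-1])
E
```

```text
6.35 [ 0.4548 -0.242   0.1636] 31.244406290352345 [-0.4219 -0.6651 -0.2381]
cup_handle [259.7 251.7] 0.58 [ 0.4566 -0.2436  0.18  ] (array([ 0.3938, -0.2086,  0.3261]), array([ 0.3858, -0.215 , -0.8972]))
scale_plate [509.4 164.5] 0.56 [ 0.5344 -0.0476  0.07  ] (array([ 0.3938, -0.2086,  0.3261]), array([ 0.4215,  0.4827, -0.7677]))
scale_plate [{'point': [263.8, 186.3], 'score': 0.66}] [{'point': [286.2, 228.3], 'score': 0.98}]
(array([ 0.6451, -0.063 ,  0.062 ]), [np.float64(0.001923532344084032), np.float64(0.0019235323440843289)])
cup_base [{'point': [256.3, 218.1], 'score': 0.4}] [{'point': [238.8, 245.7], 'score': 0.89}]
(array([ 0.5259, -0.0439, -0.0071]), [np.float64(0.02263932456798795), np.float64(0.02263932456798778)])
```

View pics/c.png

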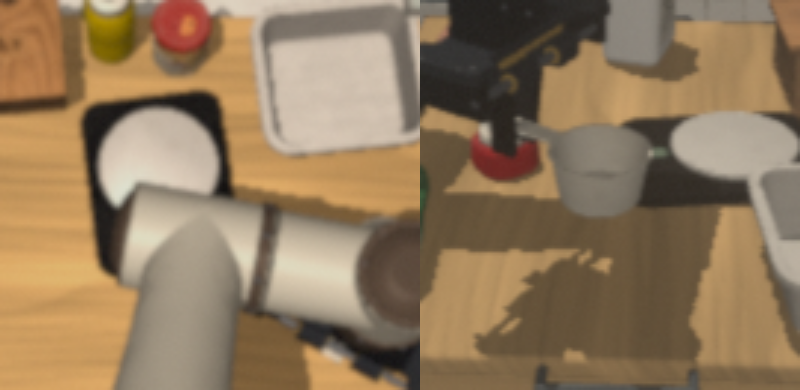

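The left half of the picture shows the plate centred near full-image (263,186). The right half shows the cup held level by its handle. I'll carry it over the plate.

Call:
step_arm(linear=[[1,20,0],[1,45,0],[1,50,0],[1,50,0],[1,45,0],[1.5,28,0],[0,12,0],[0,0,30],[0,0,25],[0,0,0]], delta_rot=[[0,0,0],[0,0,0],[0,0,0],[0,0,0],[0,0,0],[0,0,0],[0,0,0],[0,0,0],[0,0,0],[0,0,0]], grip=[10,10,10,10,10,10,10,10,10,10])

```text
time_s: 8.05
tcp_pos: [0.5653, -0.02, 0.1035]
ee_rot: [[-0.877, 0.481, -0.005], [0.481, 0.877, -0.001], [0.004, -0.004, -1.0]]
wrist_force: [-0.1, -0.1, -0.0]
gripper_width: 0.242
gripper_force: 31.2
```

```bash
python3 - <<'E'
from look import *
s=sense();print(s["time_s"],s["tcp_pos"],s["gripper_force"],s["wrist_force"],s["joints"])
S=cap("side");t=cap("top")
for l in("scale_plate","cup_base"):
    for n,c in(("top",t),("side",S)):
        print(l,n,[(q["point"],round(q["score"],2),atz(c,q["point"],.07 if l[0]=="s" else .091)) for q in landmark_of(n,l)[:2]])
cv2.imwrite("pics/d.png",np.hstack([cv2.resize(t["img"][130:260,190:330],(420,390)),cv2.resize(S["img"][180:310,210:340],(380,390))])[:,:,::-1])
E
```

```text
8.05 [ 0.5653 -0.02    0.1035] 31.242197826504707 [-0.0569 -0.0642 -0.0332] [  14.3707   23.0074  -16.8846   -0.0201  -50.4268 -133.0769]
scale_plate top [([264.1, 187.7], 0.59, array([ 0.6364, -0.064 ,  0.07  ])), ([264.1, 187.1], 0.26, array([ 0.6384, -0.064 ,  0.07  ]))]
scale_plate side [([290.5, 226.5], 0.85, array([ 0.6593, -0.0648,  0.07  ]))]
cup_base top [([264.3, 186.2], 0.58, array([ 0.6361, -0.0642,  0.091 ]))]
cup_base side [([282.1, 221.7], 0.79, array([ 0.6334, -0.075 ,  0.091 ]))]
```

View pics/d.png

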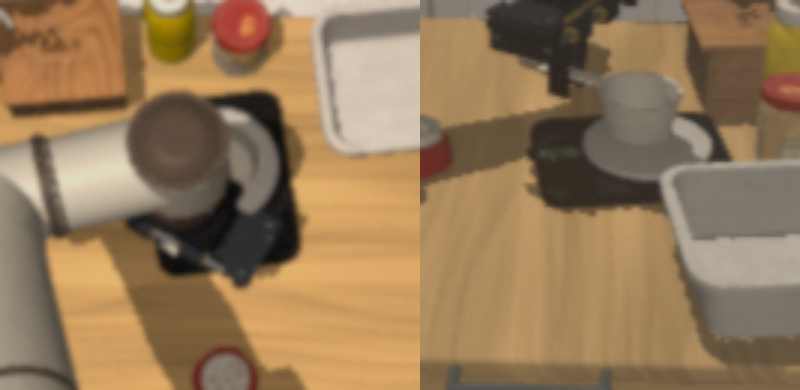

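The cup sits over the plate, a few mm too far towards the robot (side crop: cup at column ~640, plate centre at ~648). I'll nudge it, lower it and release.

Call:
step_arm(linear=[[-4,2,5],[0,0,5],[0,0,2],[0,0,1.5],[0,0,1],[0,0,0]], delta_rot=[[0,0,0],[0,0,0],[0,0,0],[0,0,0],[0,0,0],[0,0,0]], grip=[10,10,10,10,10,10])

```text
time_s: 9.1
tcp_pos: [0.5717, -0.0192, 0.091]
ee_rot: [[-0.877, 0.48, -0.0], [0.48, 0.877, -0.0], [0.0, -0.0, -1.0]]
wrist_force: [0.1, -0.2, -0.5]
gripper_width: 0.241
gripper_force: 31.2
```

Call:
step_arm(linear=[[0,0,1],[0,0,0.5],[0,0,0]], delta_rot=[[0,0,0],[0,0,0],[0,0,0]], grip=[10,10,10])

```text
time_s: 9.48
tcp_pos: [0.5717, -0.0192, 0.0895]
ee_rot: [[-0.877, 0.48, -0.0], [0.48, 0.877, -0.0], [0.0, -0.0, -1.0]]
wrist_force: [0.8, -0.0, -0.8]
gripper_width: 0.244
gripper_force: 31.2
```

Call:
step_arm(linear=[[0,0,1],[0,0,0],[0,0,0],[0,0,0],[0,0,0],[0,0,0],[0,0,0],[0,0,0]], delta_rot=[[0,0,0],[0,0,0],[0,0,0],[0,0,0],[0,0,0],[0,0,0],[0,0,0],[0,0,0]], grip=[10,10,28,36,44,52,52,52])

```text
time_s: 10.48
tcp_pos: [0.5717, -0.0192, 0.0885]
ee_rot: [[-0.877, 0.48, 0.0], [0.48, 0.877, 0.0], [0.0, 0.0, -1.0]]
wrist_force: [0.3, -0.5, 0.4]
gripper_width: 0.593
gripper_force: 0.0
```

Call:
step_arm(linear=[[0,0,-10],[0,0,-40],[0,0,-50],[0,0,-50],[0,0,-50],[0,0,0]], delta_rot=[[0,0,0],[0,0,0],[0,0,0],[0,0,0],[0,0,0],[0,0,0]], grip=[52,52,60,70,87,87])

```text
time_s: 11.22
tcp_pos: [0.5738, -0.0192, 0.2946]
ee_rot: [[-0.878, 0.479, 0.011], [0.479, 0.878, 0.001], [-0.009, 0.007, -1.0]]
wrist_force: [0.2, -0.1, -0.3]
gripper_width: 0.933
gripper_force: 0.0
```

```bash
python3 - <<'E'
from look import *
s=sense();print(s["time_s"],s["tcp_pos"],s["gripper_force"],s["wrist_force"],s["joints"])
S=cap("side");t=cap("top")
for l,z in(("scale_plate",.07),("cup_base",.07),("cap_top",.229)):
    r=[(q[0]["point"],c) for n,c in(("top",t),("side",S)) if (q:=landmark_of(n,l))]
    print(l,[(p,atz(c,p,z)) for p,c in r], tri([ray(c,p) for p,c in r]) if len(r)>1 else "")
w=cap("wrist")
cv2.imwrite("pics/e.png",np.hstack([cv2.resize(w["img"],(400,300)),cv2.resize(S["img"][170:290,210:370],(400,300))])[:,:,::-1])
E
```

```text
11.225 [ 0.5738 -0.0192  0.2946] 0.0 [ 0.2405 -0.094  -0.3238] [  14.2955   14.3226   -0.3871    0.0921  -74.6339 -132.9555]
scale_plate [([264.6, 188.1], array([ 0.6351, -0.0657,  0.07  ])), ([286.9, 228.2], array([ 0.6482, -0.0756,  0.07  ]))] (array([ 0.6431, -0.0654,  0.0626]), [np.float64(0.006019651103173879), np.float64(0.006019651103173662)])
cup_base [([264.6, 185.9], array([ 0.6425, -0.0656,  0.07  ])), ([285.5, 227.1], array([ 0.6444, -0.0691,  0.07  ]))] (array([ 0.6438, -0.0656,  0.0678]), [np.float64(0.0007595975740336656), np.float64(0.0007595975740337607)])
cap_top [([253.1, 147.1], array([0.5376, 0.2005, 0.229 ]))]
```

View pics/e.png

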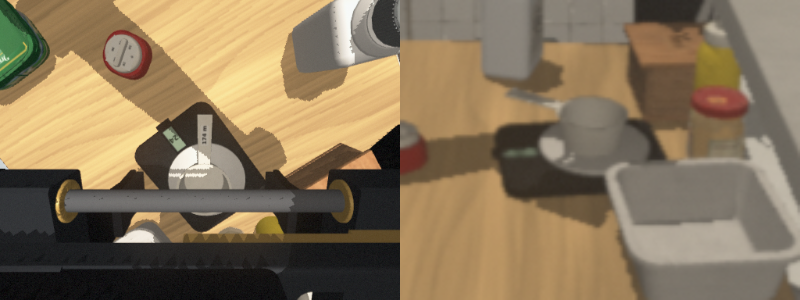

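The cup stands centred on the plate, with base and plate estimates within 2 mm of each other, and it's released. Now to the cap.

Call:
step_arm(linear=[[10,15,-10],[30,39,-10],[35,45,-10],[35,45,-5],[30,35,0],[0,0,0],[0,0,0]], delta_rot=[[0,0,0],[0,0,0],[0,0,0],[0,0,0],[0,0,0],[0,0,0],[0,0,0]], grip=[87,87,87,87,87,87,87])

```text
time_s: 12.55
tcp_pos: [0.5345, 0.2055, 0.3239]
ee_rot: [[-0.878, 0.479, 0.0], [0.479, 0.878, -0.0], [-0.0, 0.0, -1.0]]
wrist_force: [0.0, 0.2, 0.4]
gripper_width: 0.998
gripper_force: 0.0
```

```bash
python3 - <<'E'
from look import *
s=sense();print(s["time_s"],s["tcp_pos"],s["ee_rot"],s["wrist_force"],s["joints"])
w=look("w3",["cap_top","cap","bottle"],[.229,.2,.042])
m=silhouettes("wrist","cap_top")
for q in m[:1]:
    k=q["mask"];y,x=np.where(k);print(q["score"],k.sum(),x.min(),x.max(),y.min(),y.max())
t=cap("top");S=cap("side")
r=[(q[0]["point"],q[0]["score"],c) for n,c in(("wrist",w),("top",t),("side",S)) if (landmark_of and (q:=landmark_of(n,"cap_top")))]
print([(p,sc,atz(c,p,.229)) for p,sc,c in r],tri([ray(c,p) for p,sc,c in r]))
E
```

```text
12.55 [0.5345 0.2055 0.3239] [[-0.878   0.4787  0.0003]
 [ 0.4787  0.878  -0.0001]
 [-0.0003  0.0001 -1.    ]] [0.0463 0.1632 0.4309] [  37.2397   13.8683    3.1105    0.0159  -79.2315 -155.8447]
cap_top [267.  198.7] 0.61 [0.5426 0.2071 0.229 ] (array([0.4745, 0.2386, 0.4868]), array([ 0.2535, -0.1173, -0.9602]))
cap [267.8 193.6] 0.84 [0.5461 0.2067 0.2   ] (array([0.4745, 0.2386, 0.4868]), array([ 0.2408, -0.1074, -0.9646]))
bottle [261.1 162.9] 0.64 [0.5402 0.2025 0.042 ] (array([0.4745, 0.2386, 0.4868]), array([ 0.1456, -0.0802, -0.9861]))
0.7 3196 234 297 165 228
[([267.0, 198.7], 0.61, array([0.5426, 0.2071, 0.229 ])), ([254.4, 145.4], 0.51, array([0.5414, 0.22  , 0.229 ]))] (array([0.5417, 0.2076, 0.2329]), [np.float64(9.197843661547767e-05), np.float64(9.197843661558863e-05)])
```

View pics/w3.png

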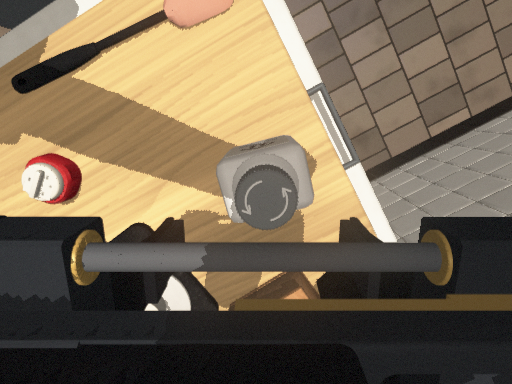

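The cap top is centred near (267,197), its arrows clearly visible, at (0.5415, 0.2065). The measured height of 0.233 agrees with the expected 0.229.

Call:
step_arm(linear=[[-6,4,20],[0,0,40],[0,0,35],[0,0,17],[0,0,8],[0,0,0],[0,0,0],[0,0,0],[0,0,0],[0,0,0]], delta_rot=[[0,0,0],[0,0,0],[0,0,0],[0,0,0],[0,0,0],[0,0,0],[0,0,0],[0,0,0],[0,0,0],[0,0,0]], grip=[87,87,87,87,87,87,70,62,58,54])

```text
time_s: 14.3
tcp_pos: [0.5419, 0.2057, 0.2038]
ee_rot: [[-0.877, 0.48, 0.0], [0.48, 0.877, 0.0], [-0.0, 0.0, -1.0]]
wrist_force: [-0.3, 0.2, 0.1]
gripper_width: 0.662
gripper_force: 0.0
```

Call:
step_arm(linear=[[0,0,0],[0,0,0],[0,0,0],[0,0,0]], delta_rot=[[0,0,0],[0,0,0],[0,0,0],[0,0,0]], grip=[45,40,40,40])

```text
time_s: 14.8
tcp_pos: [0.542, 0.2058, 0.2037]
ee_rot: [[-0.878, 0.479, 0.0], [0.479, 0.878, 0.0], [-0.0, 0.001, -1.0]]
wrist_force: [-0.4, 0.9, 1.5]
gripper_width: 0.639
gripper_force: 30.0
```

Call:
step_arm(linear=[[0,0,2],[0,0,2],[0,0,2],[0,0,0],[0,0,0]], delta_rot=[[0,0,0],[0,0,0],[0,0,0],[0,0,0],[0,0,0]], grip=[40,40,40,40,40])

```text
time_s: 15.42
tcp_pos: [0.5422, 0.2058, 0.1999]
ee_rot: [[-0.878, 0.479, 0.002], [0.479, 0.878, 0.001], [-0.002, 0.002, -1.0]]
wrist_force: [-4.1, 0.0, 8.4]
gripper_width: 0.64
gripper_force: 30.0
```

Call:
step_arm(linear=[[0,0,1.5],[0,0,1.5],[0,0,0],[0,0,0]], delta_rot=[[0,0,0],[0,0,0],[0,0,0],[0,0,0]], grip=[40,40,40,40])

```text
time_s: 15.92
tcp_pos: [0.5424, 0.2058, 0.1977]
ee_rot: [[-0.878, 0.479, 0.003], [0.479, 0.878, 0.001], [-0.002, 0.002, -1.0]]
wrist_force: [-4.4, 0.4, 12.0]
gripper_width: 0.639
gripper_force: 30.0
```

Call:
step_arm(linear=[[0,0,0.5],[0,0,0],[0,0,0],[0,0,0],[0,0,0],[0,0,0]], delta_rot=[[0,0,-0.07],[0,0,-0.09],[0,0,-0.09],[0,0,-0.09],[0,0,-0.09],[0,0,0]], grip=[40,40,40,40,40,40])

```text
time_s: 16.68
tcp_pos: [0.5439, 0.2058, 0.1978]
ee_rot: [[-0.998, 0.068, 0.007], [0.068, 0.998, 0.001], [-0.006, 0.002, -1.0]]
wrist_force: [-0.4, 0.3, 11.6]
gripper_width: 0.638
gripper_force: 30.0
```

Call:
step_arm(linear=[[0,0,0.5],[0,0,0],[0,0,0],[0,0,0],[0,0,0],[0,0,0],[0,0,0],[0,0,0]], delta_rot=[[0,0,-0.09],[0,0,-0.09],[0,0,-0.09],[0,0,-0.09],[0,0,-0.09],[0,0,-0.09],[0,0,-0.09],[0,0,0]], grip=[40,40,40,40,40,40,40,40])

```text
time_s: 17.68
tcp_pos: [0.5441, 0.206, 0.1975]
ee_rot: [[-0.846, -0.533, 0.007], [-0.533, 0.846, 0.002], [-0.007, -0.002, -1.0]]
wrist_force: [-0.8, -0.6, 12.7]
gripper_width: 0.639
gripper_force: 30.0
```

```bash
python3 - <<'E'
from look import *
s=sense();print(s["time_s"],s["tcp_pos"],s["ee_rot"],s["wrist_force"],s["moment"],s["joints"])
w=cap("wrist");cv2.imwrite("pics/w4.png",w["img"][:,:,::-1])
E
```

```text
17.675 [0.5441 0.206  0.1975] [[-0.8464 -0.5326  0.0071]
 [-0.5326  0.8464  0.0016]
 [-0.0069 -0.0024 -1.    ]] [-0.7545 -0.5911 12.6659] [-0.0001  0.3041  0.1378] [ 36.7698  18.7267  -8.3618   0.1916 -62.529  -94.6774]
```

View pics/w4.png

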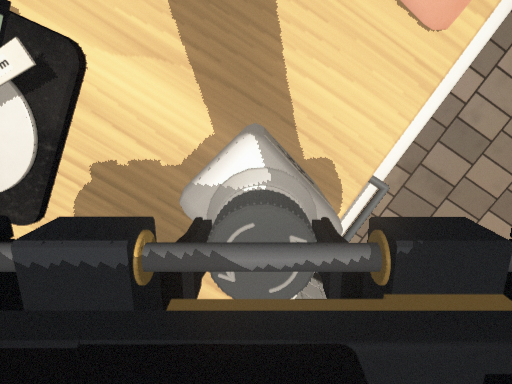

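The bottle now appears turned about 60° relative to the gripper while the cap's arrows stayed with it, so the cap turned. I'll lift gently.

Call:
step_arm(linear=[[0,0,-3],[0,0,-4],[0,0,-5],[0,0,-5],[0,0,0]], delta_rot=[[0,0,0],[0,0,0],[0,0,0],[0,0,0],[0,0,0]], grip=[40,40,40,40,40])

```text
time_s: 18.35
tcp_pos: [0.5413, 0.2054, 0.2099]
ee_rot: [[-0.847, -0.531, -0.002], [-0.531, 0.847, -0.001], [0.002, 0.0, -1.0]]
wrist_force: [0.3, 0.4, -0.0]
gripper_width: 0.638
gripper_force: 30.0
```

Call:
step_arm(linear=[[0,0,-8],[0,0,-12],[0,0,-16],[0,0,-18],[0,0,-18],[0,0,-14],[0,0,-8],[0,0,0],[0,0,0],[0,0,0]], delta_rot=[[0,0,0],[0,0,0],[0,0,0],[0,0,0],[0,0,0],[0,0,0],[0,0,0],[0,0,0],[0,0,0],[0,0,0]], grip=[40,40,40,40,40,40,40,40,40,40])

```text
time_s: 19.6
tcp_pos: [0.5416, 0.2055, 0.3038]
ee_rot: [[-0.847, -0.531, -0.001], [-0.531, 0.847, -0.001], [0.002, 0.0, -1.0]]
wrist_force: [1.0, 0.1, -1.2]
gripper_width: 0.638
gripper_force: 30.0
```

```bash
python3 - <<'E'
from look import *
s=sense();print(s["time_s"],s["tcp_pos"],s["ee_rot"],s["wrist_force"],s["gripper_force"],s["gripper_width"])
S=cap("side")
for l,z in(("cap",.3),("bottle",.042),("cup_base",.07),("scale_plate",.07)):
    q=landmark_of("side",l);print(l,[(x["point"],round(x["score"],2),atz(S,x["point"],z)) for x in q[:1]])
w=cap("wrist")
cv2.imwrite("pics/f.png",np.hstack([cv2.resize(w["img"],(400,300)),cv2.resize(S["img"][90:270,190:370],(400,400))[:300]])[:,:,::-1])
E
```

```text
19.6 [0.5416 0.2055 0.3038] [[-0.8474 -0.531  -0.0013]
 [-0.531   0.8474 -0.0008]
 [ 0.0015  0.0001 -1.    ]] [ 1.0112  0.1128 -1.1973] 30.005331476768333 0.6380369375102459
cap [([259.1, 125.1], 0.55, array([0.5567, 0.2241, 0.3   ]))]
bottle [([253.4, 196.4], 0.86, array([0.5397, 0.2033, 0.042 ]))]
cup_base [([286.4, 227.4], 0.77, array([ 0.647 , -0.0708,  0.07  ]))]
scale_plate [([287.8, 226.4], 0.7, array([ 0.6514, -0.0646,  0.07  ]))]
```

View pics/f.png

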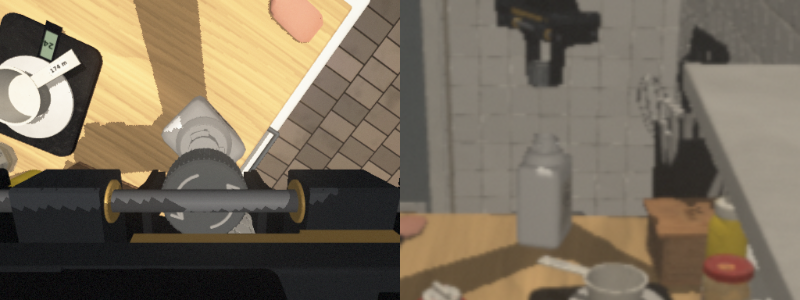

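The cap is held level about 10 cm above the open neck. The bottle is still standing in its place, and the cup is on the plate. Handing in.

```bash
python3 -c "
from station import finish_job
print(finish_job())"
```

```text
the job is handed in; nothing more can be done
None
```

The job is handed in (no verdict came back): the cup stands released on the scale plate, and the gripper holds the unscrewed cap level about 10 cm above the mouth of the bottle, which is still standing in place, at about 20 s on the robot's clock.

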